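# Flip the L-key and tighten the carousel bolt with its long arm as lever

### The job

The L-shaped key stands with its long arm in the bolt of the white carousel, which is only hand-tight: pull it out, flip it and lay its long arm in both forks of the yellow key rest, short arm hanging down, and let go. Take it again, seat the short arm fully in the bolt's slot and swing the long arm clockwise (seen from above) until the bolt meets its stop, turning the bolt with nothing but the short arm of the key. Then hang the key back in both forks of the rest, short arm down, and leave the other things on the counter where they are.

Things in the scene. Friction and masses are not known exactly. Their poses are not given: they have to be found in the camera images.
- drive_key: loose L-shaped steel key, 0.16 kg; dark hexagonal bar, 10 mm across the flats facing its +y and -y, 11 mm the other way. Origin on the bar axis at the corner. Long arm along its +x, 160 mm from origin to tip; short arm along its -z, 64 mm to tip. At the start its long arm stands in the bolt's slot, leaning 0.1 to 0.15 rad to the short arm's side; short arm on top, to the carousel's -x
- key_hold (a point): point on the axis of the long arm, 62 mm from the corner: comes midway between the forks when the key lies in the rest. The key's centre of mass is about 8 mm nearer the corner and 9 mm to the short arm's side
- short_tip (a point): end of the short arm, on its axis. The last 25 mm of each arm is a bright flat tongue, 24 mm wide in the plane of the L, 8 mm thick along the key's y; either tongue fits the bolt's slot
- carousel: white reagent carousel with twelve dark pockets, 140 mm across, its top 38 mm above the counter, fixed on a grey stand; a steel boss under the bolt reaches 42 mm. Origin on the counter at its centre, z up; the bolt's axis is its z axis. At the start the slot runs along its x axis. The tall analyser behind begins at about x = 0.70
- lock_bolt (a joint): angle of the bolt, rad: 0 at the start, grows clockwise seen from above, hard stop at 1.4. Stiff: 0.5 N m to turn, stays where it is left. The slot's direction is the carousel's x axis turned clockwise by this angle. Square steel head 48 mm wide, 25 mm high, top 72 mm above the counter
- socket (a point): centre of the slot's mouth, on the bolt's axis in the plane of the head's top. Slot 26 x 10 mm, 22 mm deep, edges chamfered; fits the tongue either way round (half a turn). Frame: x along the slot, z up, turns with the bolt
- key_rest: yellow key rest, fixed: plate 130 x 70 x 8 mm with two upright forks at x = -38 and +38 mm, each 10 mm thick in x. Their slots run along its x axis: 13 mm wide, bottom 85 mm above the counter, mouths flared to 31 mm, tops 112 mm above the counter. Origin on the counter at its centre
- rest_seat (a point): midway between the forks, on the axis of a bar lying in them, 90 mm above the counter. The gap of 66 mm between the forks is free for fingers; the key may lie either way round, its short arm hanging beyond a fork
- tape_roll: roll of tan tape lying flat, 84 mm across, 19 mm high; bystander
- slide_box: small blue box, 30 x 78 x 26 mm; bystander
- pipette: grey pipette with blue end lying on its side, 220 mm long, 40 mm high; bystander

How it is judged:
By the outcome, as a careful person would: the job done as asked, in the order asked, and still so for the second after the job is handed in, with the robot touching nothing.
It also fails if it takes over 72 s, if anything falls off the work surface, if the arm or the gripper's body presses on something with over 40 N, if the wrist force passes 120 N, or if a joint passes its speed limit or range.

### The arm

A 7-joint arm with a two-finger parallel gripper is mounted at the origin on a cart in front of the work surface, level with it; the furniture and walls round the work are solid. World frame = base frame: x ahead of the robot, y to its left, z up, the work surface at z = 0. Lengths are in m, angles in rad, forces in N, time in s.
With the tool pointing down it reaches from about 0.425 to 0.925 m from the base axis. Payload 6.8 kg.
Tool frame: the origin (TCP) lies midway between the tips of the shut fingers; the grasp point (between the pads) lies bot.grip_point_offset behind it (bot.grip_point_offset is the distance from the TCP to the grasp point, in m); z points along the fingers, y is the line along which they close (so a half turn about z gives the same grasp; the last joint's range is limited). The gripper opens to 85 mm and grips with 20 to 120 N. Pads are 22 mm wide; open, the fingers measure 114 mm over their backs; the gripper's body (76 mm by 85 mm) begins 54 mm behind the grasp point. The pads swing forward as they close: fully open they stand 13 mm farther back than shut.
Start: joints at [-1.398, 0.477, 0.022, 1.555, -0.011, 1.109, -0.083], TCP at [0.187, 0.649, 0.231] pointing down, gripper open.
Joint ranges: [-2.96, 2.96], [-0.34, 2.1], [-1.41, 1.46], [0.24, 2.44], [-1.37, 4.51], [0.17, 1.92], [-2.96, 2.96]. Speed limits (rad/s): [2.39, 2.39, 3.14, 3.14, 3.14, 3.14, 3.14].

### API

Orientations are given as a unit quaternion [w, x, y, z].
In Python, from station import get_obs, cams, job, bot gives the robot as it stands.
- The arm moves only by the tool arm_command, never from a script. Its argument "rows" is a list that holds one entry, the list of rows, each a list of 5 numbers: the finger opening in mm, from 0 to 85.4, then the shift along the world's x, y, z in units of 60 mm (1.0 is 60 mm), then the turn about the world's z in units of 0.08 rad (1.0 is 0.08 rad). In form: [[[grip, x, y, z, turn], ...]]. A call has exactly 10 rows; each row shifts and turns the commanded pose from where the row before left it; what a row does not reach is not made up. A row lasts 1/8 s, in which the tool goes at most 62.5 mm and 10.7 degrees, less where a joint would pass 70% of its speed; a pose out of reach is approached as far as the arm can. A call with a number of a shift or a turn outside -1 to 1 is refused whole. A call with a gripper value outside its range is refused whole. The fingers move at their own pace and stop on an object; "newtons" is the grip in N (left out, the last holds). Time passes only in rows, so rows that do not move let the fingers close, or fill a call up. It gives the time, the measured TCP pose, the force, the opening and the grip force at its end, in the units of the state.
- get_obs(): the state, without advancing time (a new reading comes with each control period).
- cams.read_camera(name): name is "scene" or "side" or "wrist"; returns the picture (400x640x3 uint8, red, green, blue); there is no depth.
- cams.camera_params(name): a dict with "K" (3x3 intrinsics, pixels), "extrinsics" (4x4, takes a point from camera to world coordinates). Camera axes: x right, y down, z forward; pixel columns grow to the right and rows downward; lengths in m; the calibration is good to about 2 mm. A picture is of the moment at which its call begins: read the wrist's pose just before it. camera_params takes no time and is no camera call; for the wrist camera it gives the pose at the moment of the call.
- job.hand_in(): hands the job in; it is judged then, once.
The state is a dict: "t": time; "q": joint angles; "joint_vel": joint speeds; "joint_torque": joint torques, N m; "eef_pos": TCP position; "tool_rot": TCP orientation; "contact_force": force on the tool from outside, world axes, zero at the start; "torque": the same for the moment, N m; "gripper_width": opening from 0.0 (shut) to 1.0 (fully open); "grasp_force": force on a finger pad.
Only numpy, scipy, OpenCV 4.12 (cv2) and the standard library are available. Lean on these libraries where they do the work, as an engineer would, in place of code of your own. Each camera call takes 0.05 s, during which the arm holds its last target. There are 200 camera calls.

## Working session

There is one attempt and no reset: what is moved stays moved. The work goes in short steps, Python scripts to look and compute and a tool call to move; the robot and the scene stay as the last step left them, time stands still between calls to the robot, and variables do not carry over. Pictures are saved under pics/ and viewed, at most 10 in all, crops included, and the job is handed in when it is done.

Besides the shell and the picture viewer there is one more tool, called after "Call:" as a command line: name --argument value ..., lists and objects as JSON in quotes. arm_command: Moves the arm, as the interface text tells. Its arguments: {"type":"object","properties":{"rows":{"type":"array"},"newtons":{"type":"number"}},"required":["rows"]}

```bash
ls; mkdir -p pics; cat >h.py <<'E'
import numpy as np,cv2
from station import get_obs,cams,job,bot
from scipy.spatial.transform import Rotation as R
def snap(n,f,crop=None,s=1):
    im=cams.read_camera(n)[:,:,::-1]
    np.save('pics/'+f+'.npy',im)
    if crop: x0,y0,x1,y1=crop; im=im[y0:y1,x0:x1]
    cv2.imwrite('pics/'+f+'.png',cv2.resize(im,None,fx=s,fy=s,interpolation=cv2.INTER_CUBIC))
def ray(P,u,v):
    K,E=np.array(P['K']),np.array(P['extrinsics']); d=E[:3,:3]@np.linalg.solve(K,[u,v,1]); return E[:3,3],d
def onz(P,u,v,z): o,d=ray(P,u,v); return o+d*(z-o[2])/d[2]
def proj(P,X):
    K,E=np.array(P['K']),np.array(P['extrinsics']); c=E[:3,:3].T@(np.atleast_2d(X)-E[:3,3]).T; p=K@c; return (p[:2]/p[2]).T
def tri(P1,a,P2,b):
    (o,d),(p,e)=ray(P1,*a),ray(P2,*b); d/=np.linalg.norm(d); e/=np.linalg.norm(e)
    s=np.linalg.lstsq(np.c_[d,-e],p-o,rcond=None)[0]; A,B=o+s[0]*d,p+s[1]*e
    return (A+B)/2,np.linalg.norm(A-B)
def st():
    o=get_obs(); r=R.from_quat(np.roll(o['tool_rot'],-1)); m=r.as_matrix()
    print('t',round(o['t'],2),'p',np.round(o['eef_pos'],4),'y',np.round(m[:,1],3),'z',np.round(m[:,2],3),'F',np.round(o['contact_force'],1),'T',np.round(o['torque'],2),'w',round(o['gripper_width']*85.4,1),'g',round(float(np.max(o['grasp_force'])),1))
E
python3 - <<'E'
from h import *
st();print(bot.grip_point_offset)
for n in('scene','side'):
    snap(n,n+'0'); P=cams.camera_params(n);print(n,np.round(P['K'],1).tolist(),np.round(P['extrinsics'],3).tolist())
E
```

```text
pics
t 0.0 p [0.1869 0.648  0.2303] y [ 0.277  0.961 -0.002] z [-0.    -0.002 -1.   ] F [ 0.2  0.3 -0.5] T [-0.03 -0.01  0.04] w 85.4 g 0.0
0.0187
scene [[413.5, 0.0, 317.8], [0.0, 413.5, 192.0], [0.0, 0.0, 1.0]] [[0.611, -0.489, 0.622, -0.001], [-0.791, -0.39, 0.471, -0.658], [0.013, -0.78, -0.625, 0.688], [0.0, 0.0, 0.0, 1.0]]
side [[408.2, 0.0, 326.2], [0.0, 408.2, 199.9], [0.0, 0.0, 1.0]] [[0.926, -0.214, 0.311, 0.294], [-0.377, -0.471, 0.798, -0.906], [-0.024, -0.856, -0.517, 0.586], [0.0, 0.0, 0.0, 1.0]]
```

View pics/scene0.png

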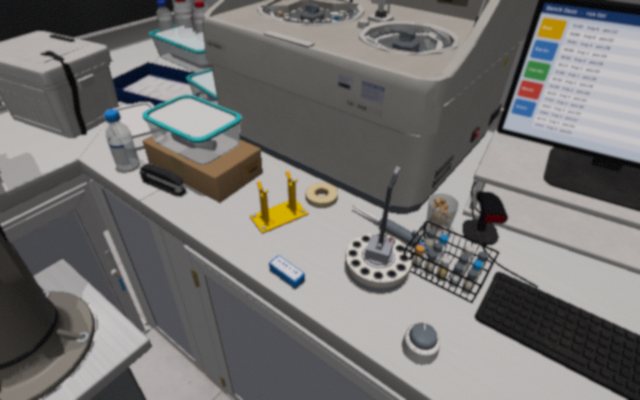

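View pics/side0.png

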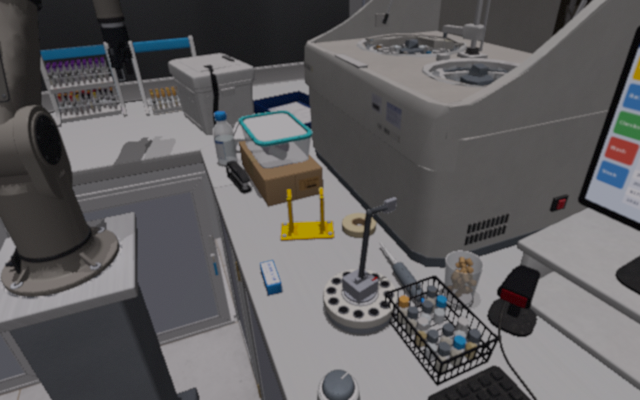

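```bash
python3 - <<'E'
from h import *
for n,(x0,y0,x1,y1) in dict(scene=(240,160,430,300),side=(260,180,420,335)).items():
    im=np.load(f'pics/{n}0.npy')[y0:y1,x0:x1]; s=4 if n=='scene' else 3.8
    cv2.imwrite(f'pics/{n}0c.png',cv2.resize(im,None,fx=s,fy=s,interpolation=cv2.INTER_CUBIC))
E
```

```text
(no output)
```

View pics/scene0c.png

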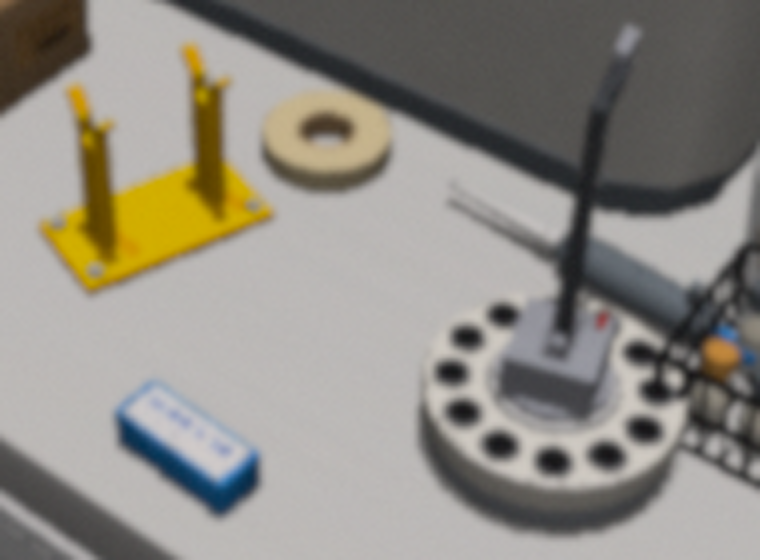

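View pics/side0c.png

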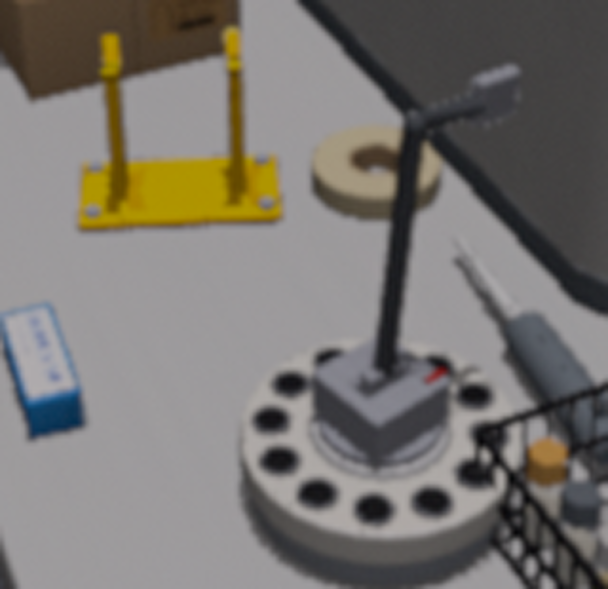

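```bash
cat >>h.py <<'E'
S=lambda u,v:(240+u/4,160+v/4)
D=lambda u,v:(260+u/3.8,180+v/3.8)
E
python3 - <<'E'
from h import *
P=cams.camera_params('scene');Q=cams.camera_params('side')
def pr(n,X): print(n,np.round(X,4) if not isinstance(X,tuple) else (np.round(X[0],4),round(X[1],4)))
pr('corner',tri(P,S(601,105),Q,D(412,122)))
pr('stip',tri(P,S(630,36),Q,D(514,84)))
for n,c in dict(bl=(501,360),bf=(598,385),br=(617,318),bb=(533,296)).items(): pr('S'+n,onz(P,*S(*c),.072))
for n,c in dict(l=(315,380),f=(378,418),r=(448,380),b=(378,342)).items(): pr('D'+n,onz(Q,*D(*c),.072))
pr('slot', tri(P,S(564,332),Q,D(386,373)))
for c in [(40,229),(92,283),(272,210),(218,160)]: pr('plS',onz(P,*S(*c),.008))
for c in [(80,222),(281,215),(279,158),(84,165)]: pr('plD',onz(Q,*D(*c),.008))
pr('f1',tri(P,S(91,108),Q,D(110,54)));pr('f2',tri(P,S(207,66),Q,D(233,47)))
E
```

```text
corner (array([ 0.5681, -0.3969,  0.2137]), np.float64(0.0009))
stip (array([ 0.6318, -0.3775,  0.2077]), np.float64(0.0033))
Sbl [ 0.5226 -0.3848  0.072 ]
Sbf [ 0.5384 -0.4321  0.072 ]
Sbr [ 0.5856 -0.4163  0.072 ]
Sbb [ 0.5722 -0.3732  0.072 ]
Dl [ 0.5241 -0.3893  0.072 ]
Df [ 0.5405 -0.4248  0.072 ]
Dr [ 0.5827 -0.4149  0.072 ]
Db [ 0.564  -0.3766  0.072 ]
slot (array([ 0.5563, -0.4013,  0.0752]), np.float64(0.0006))
plS [ 0.4944 -0.0772  0.008 ]
plS [ 0.4798 -0.1345  0.008 ]
plS [ 0.5959 -0.1768  0.008 ]
plS [ 0.612  -0.1195  0.008 ]
plD [ 0.477  -0.1342  0.008 ]
plD [ 0.5949 -0.1786  0.008 ]
plD [ 0.6186 -0.1197  0.008 ]
plD [ 0.4977 -0.0745  0.008 ]
f1 (array([ 0.5104, -0.1146,  0.1107]), np.float64(0.0012))
f2 (array([ 0.5804, -0.141 ,  0.1124]), np.float64(0.0018))
```

Call:
arm_command --rows '[[[85, 0.4, -0.7, 0.5, 0], [85, 0.4, -0.7, 0.5, 0], [85, 0.4, -0.7, 0.5, 0], [85, 0.5, -0.75, 0.3, 0], [85, 0.5, -0.75, 0.3, 0], [85, 0.5, -0.75, 0.2, 0], [85, 0.5, -0.75, 0.2, 0], [85, 0.5, -0.8, 0, 0], [85, 0.5, -0.8, 0, 0], [85, 0.5, -0.8, 0, 0]]]' --newtons 20

```text
t: 1.35
eef_pos: [0.4695, 0.1968, 0.3812]
tool_rot: [-0.0, 0.14, 0.99, 0.0]
contact_force: [0.7, 0.5, -0.3]
gripper_width: 0.996
grasp_force: 0.0
```

```bash
python3 - <<'E'
from h import *
st();print(np.round(get_obs()['q'],2),[a for a in dir(bot) if a[0]!='_'])
P=cams.camera_params('scene');Q=cams.camera_params('side')
print('lid',tri(P,(193,117),Q,(275,127)),'tape',onz(P,*S(327,135),.019),'box',onz(P,*S(187,432),.026))
E
```

```text
t 1.35 p [0.4695 0.1968 0.3812] y [0.277 0.961 0.   ] z [-0.  0. -1.] F [ 0.7  0.5 -0.3] T [ 0.07 -0.01 -0.03] w 85.1 g 0.0
[-0.83  0.08  0.34  1.75 -0.03  1.31  0.8 ] ['PlanningError', 'grip_point_offset']
lid (array([0.56763959, 0.18518264, 0.16134561]), np.float64(0.0007473248077716532)) tape [ 0.66496301 -0.16675525  0.019     ] box [ 0.41708245 -0.26375568  0.026     ]
```

Call:
arm_command --rows '[[[85, 0.16, -0.95, 0, 0.7], [85, 0.16, -0.95, 0, 0.7], [85, 0.16, -0.95, 0, 0.7], [85, 0.16, -0.95, 0, 0.7], [85, 0.16, -0.95, -0.1, 0.7], [85, 0.16, -0.95, -0.1, 0.8], [85, 0.16, -0.95, -0.2, 0.8], [85, 0.16, -0.95, -0.2, 0.8], [85, 0.15, -0.95, -0.2, 0.7], [85, 0.15, -0.95, -0.2, 0.7]]]'

```text
t: 2.6
eef_pos: [0.5642, -0.3728, 0.3203]
tool_rot: [-0.0, -0.152, 0.988, 0.0]
contact_force: [0.8, 0.6, -0.2]
gripper_width: 0.997
grasp_force: 0.0
```

```bash
python3 - <<'E'
from h import *
st();print(np.round(get_obs()['q'],2))
P=cams.camera_params('wrist');np.save('pics/w1P.npy',P,allow_pickle=True);snap('wrist','w1');print(np.round(P['extrinsics'],3).tolist(),proj(P,[[.568,-.397,.214],[.554,-.401,.072],[.63,-.3775,.2077]]))
E
```

```text
t 2.6 p [ 0.5642 -0.3728  0.3203] y [-0.301  0.954  0.001] z [-0.001  0.001 -1.   ] F [ 0.8  0.6 -0.2] T [ 0.03 -0.04  0.02] w 85.2 g 0.0
[ 0.06  0.48  0.65  1.47 -0.29  1.29  2.61]
[[-0.3, 0.919, 0.255, 0.5], [0.954, 0.289, 0.082, -0.393], [0.002, 0.268, -0.963, 0.464], [0.0, 0.0, 0.0, 1.0]] [[287.75139612 193.85901463]
 [297.44427376 156.48350514]
 [290.08143613 258.5556171 ]]
```

View pics/w1.png

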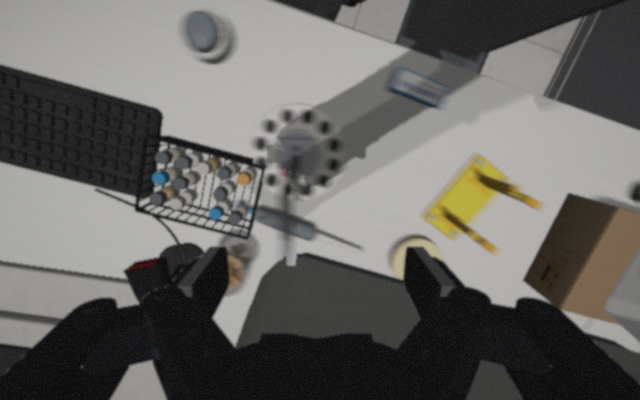

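Call:
arm_command --rows '[[[85, 0, -0.42, 0, 0], [85, 0, 0, -0.4, 0], [85, 0, 0, -0.5, 0], [85, 0, 0, -0.5, 0], [85, 0, 0, -0.5, 0], [85, 0, 0, -0.5, 0], [85, 0, 0, -0.38, 0], [85, 0, 0, 0, 0], [40, 0, 0, 0, 0], [40, 0, 0, 0, 0]]]'

```text
t: 3.9
eef_pos: [0.5644, -0.3971, 0.1559]
tool_rot: [0.001, -0.151, 0.989, -0.001]
contact_force: [-0.4, 0.2, 0.2]
gripper_width: 0.602
grasp_force: 0.0
```

```bash
python3 - <<'E'
from h import *
st()
snap('side','s2',(300,160,460,310),4)
P=cams.camera_params('side');p=get_obs()['eef_pos'];print(4*(proj(P,[p,p+np.array([0,0,.0187])])-[300,160]))
E
```

```text
t 3.9 p [ 0.5644 -0.3971  0.1559] y [-0.299  0.954 -0.002] z [ 0.002 -0.001 -1.   ] F [-0.4  0.2  0.2] T [-0.02 -0.02 -0.03] w 51.4 g 0.0
[[262.71073082 321.01128169]
 [263.83769975 286.04853194]]
```

View pics/s2.png

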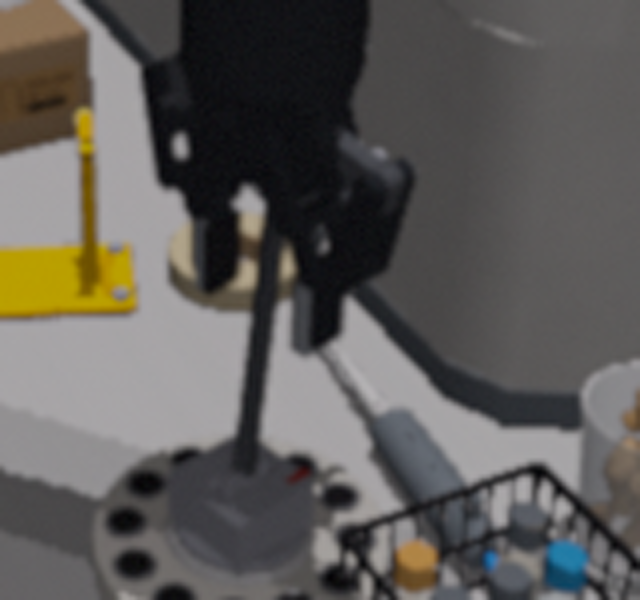

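Call:
arm_command --rows '[[[20, 0, 0, 0, 0], [14, 0, 0, 0, 0], [5, 0, 0, 0, 0], [5, 0, 0, 0, 0], [5, 0, 0, 0, 0], [5, 0.01, 0, 0.1, 0], [5, 0.02, 0.01, 0.2, 0], [5, 0.03, 0.01, 0.3, 0], [5, 0.03, 0.01, 0.4, 0], [5, 0, 0, 0.4, 0]]]' --newtons 30

```text
t: 5.2
eef_pos: [0.5697, -0.3949, 0.2406]
tool_rot: [0.0, -0.151, 0.989, -0.0]
contact_force: [-0.1, 0.2, -1.6]
gripper_width: 0.116
grasp_force: 30.5
```

Call:
arm_command --rows '[[[5, 0, 0, 0.3, 0], [5, 0, 0, 0.3, 0], [5, 0, 0, 0, 0], [5, 0, 0, 0, 0], [5, 0, 0, 0, 0], [5, 0, 0, 0, 0], [5, 0, 0, 0, 0], [5, 0, 0, 0, 0], [5, 0, 0, 0, 0], [5, 0, 0, 0, 0]]]'

```text
t: 6.45
eef_pos: [0.5693, -0.3948, 0.2745]
tool_rot: [0.0, -0.151, 0.989, -0.0]
contact_force: [-0.6, -0.9, -1.1]
gripper_width: 0.113
grasp_force: 30.6
```

```bash
python3 - <<'E'
from h import *
st()
for n in('side','scene'): snap(n,n+'3')
a=np.load('pics/side3.npy')[110:300,300:460];b=np.load('pics/scene3.npy')[100:290,310:470]
cv2.imwrite('pics/c3.png',cv2.resize(np.hstack([a,b]),None,fx=2.5,fy=2.5,interpolation=cv2.INTER_CUBIC))
E
```

```text
t 6.45 p [ 0.5693 -0.3948  0.2745] y [-0.299  0.954 -0.   ] z [ 0. -0. -1.] F [-0.6 -0.9 -1.1] T [-0.07  0.03  0.02] w 9.6 g 30.6
```

View pics/c3.png

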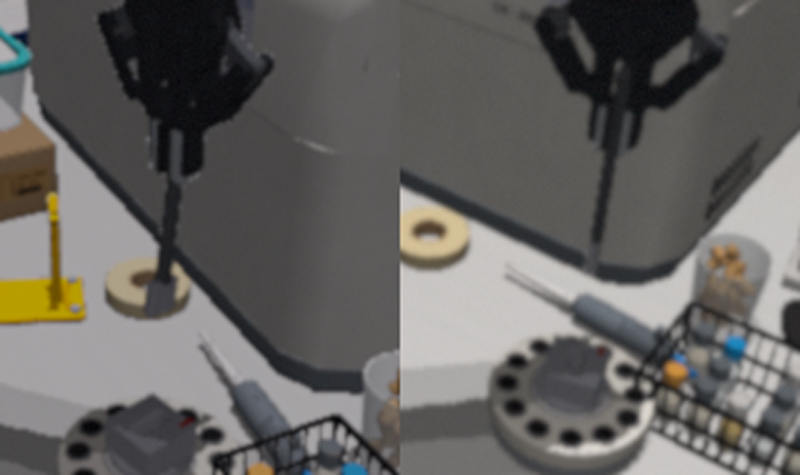

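```bash
python3 - <<'E'
from h import *
t,e=tri(cams.camera_params('scene'),(386.8,207.2),cams.camera_params('side'),(363.2,234.8));g=get_obs()['eef_pos']+np.array([0,0,.0187]);v=t-g
print(t,e,v,np.linalg.norm(v),np.arctan2(np.hypot(*v[:2]),-v[2]))
E
```

```text
[ 0.55681812 -0.40163854  0.17273133] 7.753291826677564e-05 [-0.01244233 -0.00681572 -0.1205119 ] 0.121344066808637 0.11718192468255746
```

Call:
arm_command --rows '[[[5, -0.11, 0.3, 0, -0.8], [5, -0.11, 0.6, 0, -0.8], [5, -0.12, 0.6, 0, -0.9], [5, -0.12, 0.6, 0, -0.9], [5, -0.12, 0.6, 0, -0.9], [5, -0.12, 0.6, 0, -0.9], [5, -0.12, 0.6, 0, -0.9], [5, -0.12, 0.5, 0, -0.9], [5, -0.1, 0.25, 0, -0.8], [5, -0.1, 0.1, 0, -0.47]]]'

```text
t: 7.8
eef_pos: [0.5008, -0.1085, 0.2747]
tool_rot: [0.0, 0.178, 0.984, 0.0]
contact_force: [0.9, -0.8, -1.2]
gripper_width: 0.112
grasp_force: 30.5
```

```bash
python3 - <<'E'
from h import *
st()
P=cams.camera_params('wrist');np.save('pics/w4P.npy',P,allow_pickle=True);snap('wrist','w4',(190,60,510,300),2.5)
c=np.array([.546,-.127,0]);r=np.array([.9367,-.3502,0]);n=np.array([.3502,.9367,0]);z=np.array([0,0,1])
X=[c+s*r+.112*z for s in(-.038,.038)]+[c+a*r+b*n+.008*z for a in(-.065,.065) for b in(-.035,.035)]
print(2.5*(proj(P,X)-[190,60]))
E
```

```text
t 7.8 p [ 0.5008 -0.1085  0.2747] y [0.351 0.937 0.001] z [ 0.     0.001 -1.   ] F [ 0.9 -0.8 -1.2] T [-0.02  0.05  0.01] w 9.5 g 30.5
[[310.32495647 335.18276995]
 [310.82325565 497.30610092]
 [247.70295969 241.13859243]
 [374.43774915 240.95342359]
 [253.26085061 458.67823167]
 [370.05546334 458.4761198 ]]
```

View pics/w4.png

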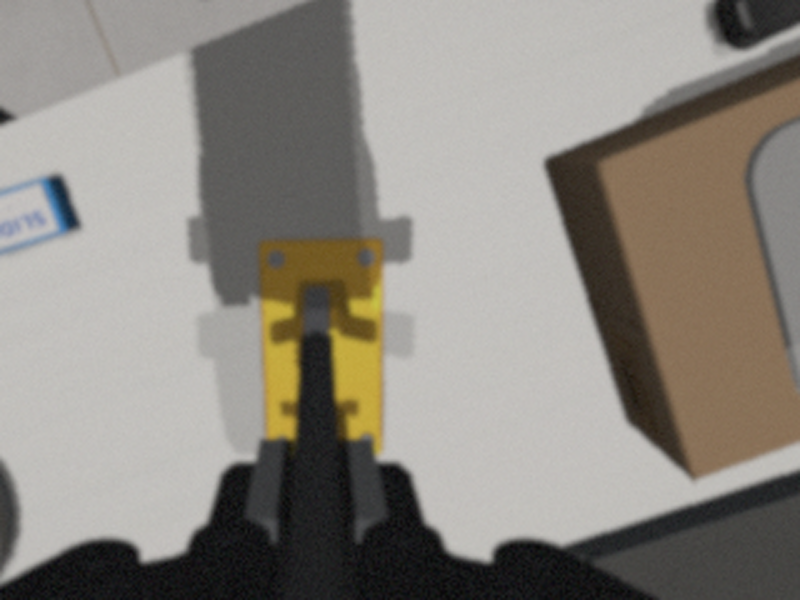

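```bash
python3 - <<'E'
from h import *
P=np.load('pics/w4P.npy',allow_pickle=True).item()
n=np.array([.3502,.9367,0]);r=np.array([.9367,-.3502,0])
f=lambda u,v:(190+u/2.5,60+v/2.5)
for c in[(261,240),(383,240),(266,440),(382,455)]:
    X=onz(P,*f(*c),.008);print(X,'n',X@n,'s',X@r)
p=get_obs()['eef_pos'];print('cam n',np.array(P['extrinsics'])[:3,3]@n,'tcp n',p@n)
for c,z in[((317,300),.17),((317,390),.22)]:
    X=onz(P,*f(*c),z);print('key',X@n,X@r)
X=lambda z:p*[1,1,0]+[0,0,z]
print((proj(P,[X(.17),X(.25)-0])-[190,60])*2.5)
# refine w/ outer cams: rest corners each cam
for nm,g,cs in(('scene',S,[(40,229),(92,283),(272,210),(218,160)]),('side',D,[(80,222),(281,215),(279,158),(84,165)])):
    Q=cams.camera_params(nm);m=np.mean([onz(Q,*g(*c),.008) for c in cs],0);print(nm,m@n,m@r)
# image-code: yellow mask
im=cv2.imread('pics/w4.png');h=cv2.cvtColor(im,cv2.COLOR_BGR2HSV);m=cv2.inRange(h,(18,130,60),(35,255,255))
for y in range(235,460,15):
    x=np.where(m[y])[0];print(y,(x.min(),x.max(),len(x)) if len(x) else '',end=';')
E
```

```text
[ 0.47485656 -0.12991519  0.008     ] n 0.04460320750571956 s 0.490294437655466
[ 0.49853845 -0.06685177  0.008     ] n 0.1119681104774525 s 0.4903924551704392
[ 0.5861324  -0.17097701  0.008     ] n 0.04510939862517236 s 0.6089063732206116
[ 0.61953568 -0.10953608  0.008     ] n 0.11435894650979701 s 0.6186786065908659
cam n 0.07393776048259504 tcp n 0.07359584835788278
key 0.07488395527764102 0.4906480698350029
key 0.07467857176979566 0.5061693659436908
[[313.31357692 344.38980491]
 [313.02789078 430.17710724]]
scene 0.07209918541328 0.5554955901365044
side 0.0728673811654815 0.5568145508036793
235 ;250 (np.int64(261), np.int64(381), 98);265 (np.int64(261), np.int64(380), 91);280 (np.int64(261), np.int64(380), 120);295 (np.int64(262), np.int64(380), 91);310 (np.int64(263), np.int64(380), 90);325 (np.int64(264), np.int64(380), 88);340 (np.int64(264), np.int64(380), 89);355 (np.int64(265), np.int64(380), 87);370 (np.int64(265), np.int64(380), 87);385 (np.int64(266), np.int64(380), 83);400 (np.int64(266), np.int64(380), 81);415 (np.int64(267), np.int64(380), 75);430 (np.int64(268), np.int64(380), 74);445 (np.int64(374), np.int64(379), 6);
```

Call:
arm_command --rows '[[[5, 0.01, 0.035, -0.2, 0], [5, 0, 0, -0.4, 0], [5, 0, 0, -0.4, 0], [5, 0, 0, -0.4, 0], [5, 0, 0, -0.4, 0], [5, 0, 0, -0.22, 0], [5, 0.08, -0.03, 0, 0], [5, 0.08, -0.03, -0.04, 0], [5, 0.11, -0.043, -0.04, 0], [5, 0.12, -0.044, -0.04, 0]]]' --newtons 20

```text
t: 9.1
eef_pos: [0.5257, -0.1164, 0.1464]
tool_rot: [0.0, 0.178, 0.984, 0.0]
contact_force: [-2.6, 0.7, 0.4]
gripper_width: 0.11
grasp_force: 30.7
```

```bash
python3 - <<'E'
from h import *
st()
for n in('side','scene'): snap(n,n+'5')
a=np.load('pics/side5.npy')[100:290,230:390];b=np.load('pics/scene5.npy')[100:290,220:380]
cv2.imwrite('pics/c5.png',cv2.resize(np.hstack([a,b]),None,fx=2.5,fy=2.5,interpolation=cv2.INTER_CUBIC))
E
```

```text
t 9.1 p [ 0.5257 -0.1164  0.1464] y [0.351 0.937 0.001] z [ 0.001  0.001 -1.   ] F [-2.6  0.7  0.4] T [0.44 0.92 0.01] w 9.4 g 30.7
```

View pics/c5.png

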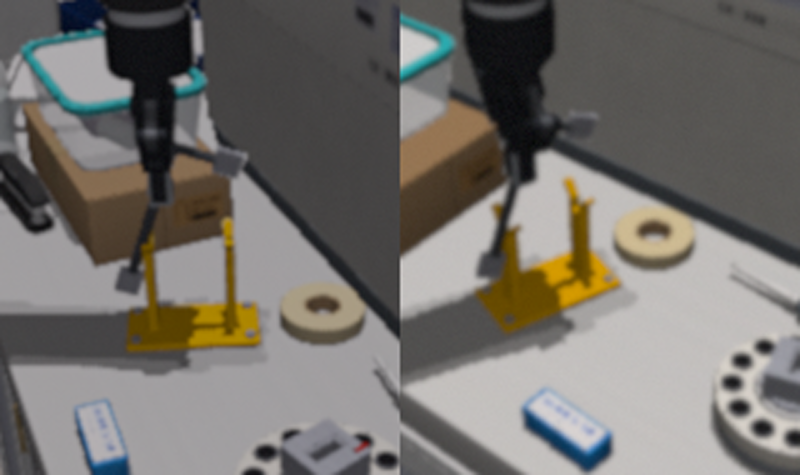

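Call:
arm_command --rows '[[[5, 0.1, -0.037, -0.06, 0], [5, 0.1, -0.037, -0.06, 0], [5, 0.088, -0.033, -0.092, 0], [5, 0.088, -0.033, -0.092, 0], [5, 0.058, -0.022, -0.11, 0], [5, 0.058, -0.022, -0.11, 0], [5, 0.039, -0.0145, -0.11, 0], [5, 0.039, -0.0145, -0.11, 0], [5, 0.0235, -0.009, -0.05, 0], [5, 0, 0, 0, 0]]]' --newtons 20

```text
t: 10.45
eef_pos: [0.5606, -0.1297, 0.0982]
tool_rot: [-0.0, 0.178, 0.984, 0.0]
contact_force: [1.7, 3.7, 2.1]
gripper_width: 0.113
grasp_force: 27.0
```

```bash
python3 - <<'E'
from h import *
st()
for n in('side','scene'): snap(n,n+'6')
a=np.load('pics/side6.npy')[150:270,250:370];b=np.load('pics/scene6.npy')[130:250,230:350]
cv2.imwrite('pics/c6.png',cv2.resize(np.hstack([a,b]),None,fx=3.3,fy=3.3,interpolation=cv2.INTER_CUBIC))
E
```

```text
t 10.45 p [ 0.5606 -0.1297  0.0982] y [0.351 0.936 0.   ] z [-0.  0. -1.] F [1.7 3.7 2.1] T [ 0.61 -0.42 -0.18] w 9.7 g 27.0
```

View pics/c6.png

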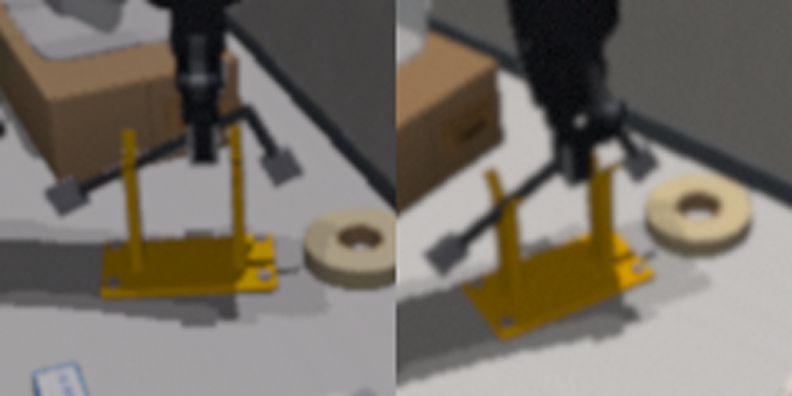

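Call:
arm_command --rows '[[[5, 0.03, 0.01, -0.06, 0], [5, 0.023, -0.01, -0.08, 0], [5, 0, 0, -0.08, 0], [5, 0, 0, -0.08, 0], [5, 0, 0, -0.06, 0], [5, 0, 0, -0.04, 0], [5, 0, 0, -0.03, 0], [5, 0, 0, 0, 0], [5, 0, 0, 0, 0], [5, 0, 0, 0, 0]]]' --newtons 20

```text
t: 11.8
eef_pos: [0.5646, -0.1293, 0.0728]
tool_rot: [0.001, 0.178, 0.984, 0.0]
contact_force: [5.3, 1.0, 2.3]
gripper_width: 0.116
grasp_force: 26.8
```

```bash
python3 - <<'E'
from h import *
st()
E
```

```text
t 11.8 p [ 0.5646 -0.1293  0.0728] y [0.35  0.937 0.001] z [ 0.002  0.    -1.   ] F [5.3 1.  2.3] T [ 0.41 -0.83  0.23] w 9.9 g 26.8
```

```bash
cat >>h.py <<'E'
def patch(n,X,w=16,h=10,im=None):
    P=cams.camera_params(n); im=cams.read_camera(n) if im is None else im; X=np.atleast_2d(X)
    p=proj(P,X).round().astype(int); print(n,p.tolist()); u,v=p[0]
    g=cv2.cvtColor(im,cv2.COLOR_RGB2GRAY)[v-h:v+h+1,u-w:u+w+1]
    print('\n'.join(f'{v-h+i} '+' '.join(f'{a:3d}' for a in r) for i,r in enumerate(g)),'\ncols from',u-w)
    return im
r=np.array([.9367,-.3502,0]);nn=np.array([.3502,.9367,0]);C=.5555*r+.0762*nn
E
python3 - <<'E'
from h import *
b=C+[0,0,.09]; k=lambda a:b+(.0186+.0405-a)*r
patch('side',[k(.150),k(.16),k(.13),k(.11)])
patch('side',[k(0)-[0,0,.052],k(0),k(0)-[0,0,.064]])
E
```

```text
side [[267, 202], [262, 202], [275, 202], [284, 201]]
192 148 155 159 157 143 112  93  83  66  50  50  51  52  53  56  64  68  68  67  67  67  67  67  66  67  65  65  66  65  66  65  66  65
193 158 159 160 159 152 130 101  89  76  59  50  51  53  54  56  62  67  67  66  67  66  66  66  66  66  66  66  65  64  64  66  64  65
194 160 160 160 160 157 143 113  94  87  73  56  51  51  53  55  60  67  68  66  66  67  65  66  65  65  66  65  66  66  65  65  64  64
195 160 160 159 160 159 152 133 108  93  83  65  51  50  51  54  60  66  66  67  66  65  66  65  65  67  66  64  64  64  65  63  64  65
196 160 159 159 159 160 158 150 132 108  91  77  60  49  51  52  57  66  64  66  66  64  64  64  64  64  65  65  64  64  64  63  64  64
197 160 159 160 159 159 161 158 151 133 112 101  85  60  50  51  57  65  66  66  69  70  67  65  64  63  64  63  63  63  63  63  63  62
198 159 159 160 160 159 159 159 159 151 139 131 113  73  51  52  59  67  67  69  76  79  67  63  63  64  64  63  63  63  63  63  63  65
199 160 159 159 160 160 159 159 159 154 138 121 101  72  56  58  59  63  65  68  71  73  66  6
[... 4037 characters left out ...]
8 137
224  66  65  65  64  64  68  78  79  78  75  67  64  71  98 125 130 129 129 127 137 139 139 140 140 140 138 126 114 129 137 138 138 138
225  65  64  65  64  64  69  77  78  77  73  72  77  85 106 128 131 131 132 131 137 140 139 139 140 139 137 122  98 113 131 138 138 139
226  66  65  65  65  66  69  76  78  75  73  85 104 112 116 125 127 127 129 132 138 140 140 139 139 139 137 120  83  89 115 132 137 139
227  66  64  66  66  67  70  76  78  77  72  81 106 114 104 101 101 103 112 128 138 139 139 139 139 140 137 121  77  66  91 118 131 138
228  66  66  66  65  67  69  76  78  76  70  66  83  89  77  73  76  83  98 120 137 139 139 139 139 140 138 120  77  58  73  94 114 127 
cols from 315
```

Call:
arm_command --rows '[[[12, 0, 0, 0, 0], [20, 0, 0, 0, 0], [50, 0, 0, 0, 0], [50, 0, 0, 0, 0], [50, 0, 0, 0, 0], [50, -0.1, 0.037, 0, 0], [50, -0.1, 0.04, 0, 0], [50, -0.1, 0.04, 0, 0], [50, 0, 0, 0, 0], [50, 0, 0, 0, 0]]]'

```text
t: 13.15
eef_pos: [0.5458, -0.1228, 0.0728]
tool_rot: [0.0, 0.178, 0.984, 0.0]
contact_force: [-0.5, -0.2, -1.6]
gripper_width: 0.585
grasp_force: 0.0
```

```bash
python3 - <<'E'
from h import *
st()
b=C+[0,0,.09]; k=lambda a:b+(.0186+.0405-a)*r
patch('side',[k(.150),k(.16),k(.13),k(.11)],14,8)
patch('side',[k(0)-[0,0,.052],k(0),k(0)-[0,0,.064]],10,8)
E
```

```text
t 13.15 p [ 0.5458 -0.1228  0.0728] y [0.351 0.937 0.   ] z [ 0. -0. -1.] F [-0.5 -0.2 -1.6] T [-0.01 -0.03  0.02] w 49.9 g 0.0
side [[267, 202], [262, 202], [275, 202], [284, 201]]
194 160 160 158 143 112  95  86  73  57  51  51  51  56  60  67  67  67  67  67  66  67  66  66  67  66  65  66  65  65
195 160 160 160 153 133 110  94  83  66  52  50  51  54  60  66  67  68  65  66  66  66  66  65  65  65  66  64  65  64
196 160 160 160 159 151 132 109  91  74  58  53  54  54  60  65  66  64  65  64  66  65  65  67  65  64  65  63  63  65
197 160 160 159 161 159 152 131 102  78  63  60  61  63  65  67  64  62  62  63  65  65  65  64  64  63  64  63  63  62
198 160 159 159 160 160 158 146 115  79  65  66  66  67  68  69  65  64  64  63  63  64  64  64  64  68  70  70  69  66
199 160 160 160 160 160 160 151 122  82  67  68  68  69  70  70  69  70  68  64  62  62  61  61  63  71  82  84  80  72
200 160 161 160 161 160 159 151 124  83  69  69  69  68  69  69  69  69  67  61  53  50  48  48  51  58  69  70  66  57
201 160 160 161 160 160 160 155 132  90  68  69  69  69  68  69  69  69  65  5
[... 1989 characters left out ...]
7  71  70  70  67  68  67  69  70  87 126 156 161 160 160 160 159 156
220  86  79  79  79  74  69  69  67  67  68  68  67  83 123 156 161 160 160 160 160 154
221  83  79  80  80  75  73  69  67  66  68  72  72  83 122 153 159 159 159 159 159 153
222  83  79  80  88  93  90  85  84  84  89  94  93  97 121 144 150 152 153 154 156 150
223  79  79  82  99 118 119 117 117 117 117 119 117 116 130 140 142 144 145 145 146 140
224  77  78  84 105 127 130 130 130 130 130 129 128 127 136 140 140 141 140 141 139 129
225  76  78  82 103 127 132 133 132 132 132 131 133 132 138 140 139 139 140 140 137 122
226  76  78  81  98 119 130 130 128 127 127 127 129 130 137 140 139 140 141 142 139 122 
cols from 321
```

Call:
arm_command --rows '[[[20, 0, 0, -0.02, 0], [5, 0, 0, 0, 0], [5, 0, 0, 0, 0], [5, 0, 0, 0, 0], [5, 0, 0, 0, 0], [5, 0, 0, 0.1, 0], [5, 0, 0, 0.3, 0], [5, 0, 0, 0.5, 0], [5, 0, 0, 0.5, 0], [5, 0, 0, 0.3, 0]]]' --newtons 100

```text
t: 14.5
eef_pos: [0.5456, -0.1238, 0.1757]
tool_rot: [0.001, 0.179, 0.984, -0.0]
contact_force: [0.6, -0.1, -1.3]
gripper_width: 0.095
grasp_force: 98.3
```

```bash
python3 - <<'E'
from h import *
st()
X=[.5523,-.3998,.072]
for n in('side','scene'):
    patch(n,X,13,10,np.load(f'pics/{n}5.npy')[:,:,::-1].copy())
E
```

```text
t 14.5 p [ 0.5456 -0.1238  0.1757] y [0.352 0.936 0.   ] z [ 0.002 -0.    -1.   ] F [ 0.6 -0.1 -1.3] T [ 0.01 -0.05 -0.04] w 8.1 g 98.3
side [[359, 279]]
269 161 162 162 165 168 169 169 167 165 161 153 145 139 135 135 136 137 142 150 159 160 157 159 161 161 161 160
270 161 162 163 166 171 173 172 167 159 151 143 138 135 134 133 134 134 137 142 152 159 163 168 168 168 166 164
271 131 130 133 142 157 165 161 154 145 139 136 135 135 134 135 133 134 134 137 142 150 160 170 172 173 171 169
272  71  69  76  98 127 144 145 139 136 134 134 135 135 136 135 134 132 132 133 135 139 147 159 168 171 169 162
273  33  48  71  97 120 133 135 135 135 133 134 135 135 135 136 133 130 126 125 130 135 138 144 154 158 147 127
274  66  93 114 125 132 135 135 135 135 135 135 135 134 134 132 130 126 122 122 128 131 134 137 141 138 121  86
275 106 125 135 137 137 137 136 135 136 136 135 134 133 130 129 128 122 115 119 124 125 128 133 136 134 123 102
276 130 136 137 138 138 137 138 137 136 135 131 129 128 126 124 121 106  92 100 114 119 122 128 132 135 135 127
277 137 137 137 136 138 138 137 137 134 127 121 12
[... 3106 characters left out ...]
9 132 123 155
250 105  99 106 114 121 128 136 143 147 147 148 149 151 153 152 148 150 155 158 158 159 160 158 147 123 119 155
251  89  79  81  85  92  98 108 118 127 133 139 144 148 152 153 153 154 156 156 160 158 158 154 138 116 118 154
252  82  72  70  72  74  77  82  89  97 107 115 123 129 137 143 148 151 154 157 158 159 158 150 130 112 124 156
253  76  70  70  69  68  71  72  72  76  82  86  91 100 109 118 128 136 142 146 151 154 154 145 120 111 132 156
254  74  68  68  67  70  69  68  69  69  72  72  74  78  83  89  97 108 115 124 131 138 142 131 114 114 139 156
255  72  70  69  68  70  69  70  68  69  68  70  69  71  73  73  76  82  86  94 104 111 114 109 102 118 143 159 
cols from 366
```

Call:
arm_command --rows '[[[5, -0.08, -0.4, 0, 0.83], [5, -0.08, -0.5, 0, 0.83], [5, -0.08, -0.5, 0, 0.83], [5, -0.08, -0.5, 0, 0.83], [5, -0.08, -0.5, 0, 0.83], [5, -0.08, -0.5, 0, 0.83], [5, -0.08, -0.5, 0, 0.83], [5, -0.08, -0.5, 0, 0.83], [5, -0.08, -0.5, -0.2, 0.83], [5, -0.08, -0.485, -0.3, 0.82]]]'

```text
t: 15.75
eef_pos: [0.497, -0.4173, 0.1438]
tool_rot: [-0.0, -0.153, 0.988, -0.0]
contact_force: [0.4, -0.2, -1.5]
gripper_width: 0.09
grasp_force: 98.3
```

```bash
cat >>h.py <<'E'
u=np.array([.954,.299,0]);pn=np.array([-.299,.954,0]);B=np.array([.5523,-.3998,0])
def cen(n,f,box,lo,hi):
    im=f if not isinstance(f,str) else np.load(f'pics/{f}.npy')
    g=cv2.cvtColor(np.ascontiguousarray(im),cv2.COLOR_BGR2GRAY).astype(float)
    x0,y0,x1,y1=box;w=np.clip((hi-g[y0:y1,x0:x1])/(hi-lo),0,1);y,x=np.mgrid[y0:y1,x0:x1]
    return (w*x).sum()/w.sum(),(w*y).sum()/w.sum()
E
python3 - <<'E'
from h import *
st();print(np.round(get_obs()['q'],2))
for n,f,b in(('side','side5',(352,274,367,285)),('scene','scene5',(374,239,386,249))):
    c=cen(n,f,b,65,115);X=onz(cams.camera_params(n),*c,.071);print(n,c,X,'u',X@u,'p',X@pn)
p=np.array(get_obs()['eef_pos']);k=p+.0573*u+[0,0,.0187]
for n in('side','scene'): patch(n,[k-[0,0,.052],k,k-[0,0,.064]],10,11)
E
```

```text
t 15.75 p [ 0.497  -0.4173  0.1438] y [-0.302  0.953 -0.001] z [ 0.    -0.001 -1.   ] F [ 0.4 -0.2 -1.5] T [-0.03 -0.07  0.01] w 7.7 g 98.3
[ 0.23  0.57  0.53  1.73 -0.34  0.94  2.77]
side (np.float64(359.81931309109007), np.float64(279.80836236933794)) [ 0.55319734 -0.40023932  0.071     ] u 0.4080787050132331 p -0.5472343140104013
scene (np.float64(379.85025125628147), np.float64(244.11356783919604)) [ 0.55626384 -0.39912548  0.071     ] u 0.4113371827025573 p -0.5470885952761337
side [[359, 263], [360, 240], [359, 268]]
252 167 168 166 167 168 166 147  92  40  32  32  37  69 122 155 164 166 167 167 167 167
253 168 167 167 168 168 165 146  90  40  31  32  37  65 113 145 156 164 167 167 167 167
254 167 166 167 166 167 163 143  89  41  33  32  34  58 100 129 143 157 166 167 167 167
255 167 167 167 166 162 157 136  86  44  34  32  34  52  86 110 129 151 166 168 167 167
256 168 168 167 163 154 146 125  83  47  39  33  35  50  74  94 116 147 165 168 168 167
257 168 168 166 159 142 127 109  77  55  47  45  42  52  67  82 108 145 166 168 168 167
258 168 168 167 156 128 104  88  71  60  57
[... 2849 characters left out ...]
7  40  30  28  32  36  49  66  73  65  46  26  25  54 105 145 156 146
237  53  69  70  56  38  30  33  33  37  53  69  72  61  40  25  27  60 104 139 152 150
238  57  70  67  52  37  32  29  31  39  56  70  69  57  36  22  33  66 101 118 123 127
239  68  70  65  49  36  30  33  34  43  59  71  71  55  35  25  44  79 110 110 105 115
240  87  75  62  43  34  33  31  36  43  60  71  70  53  32  28  54  90 116 111 105 125
241 103  78  55  42  31  31  31  35  45  64  73  67  50  31  35  63 100 116 113 115 133
242 108  78  55  37  31  32  31  33  47  64  71  66  49  40  51  81 112 126 125 128 137
243 110  78  47  35  33  31  32  36  49  67  74  69  63  64  80 104 126 135 138 139 139 
cols from 371
```

```bash
python3 - <<'E'
from h import *
Q=cams.camera_params('side');p=np.array(get_obs()['eef_pos']);k=p+.0573*u+[0,0,.0187-.064]
print('pred corners front L,R',proj(Q,[k-.012*u-.004*pn,k+.012*u-.004*pn,k-.012*u+.004*pn]))
for c in[(352.8,268.3),(364,264)]:
    X=onz(Q,*c,k[2]);print(np.round(X,4),'u,p',round(X@u,4),round(X@pn,4),'tcp',round(p@u,4),round(p@pn,4))
print('B slot mouth pred (u .4075,p -.547)',proj(Q,[(.4075+a)*u+(-.547+b)*pn+[0,0,.072] for a in(-.013,.013) for b in(-.005,.005)]))
E
```

```text
pred corners front L,R [[354.82712558 274.47953261]
 [364.56812686 268.59912174]
 [351.77201224 272.2085553 ]]
[ 0.5421 -0.3931  0.0967] u,p 0.3996 -0.5371 tcp 0.3458 -0.5476
[ 0.5659 -0.3906  0.0967] u,p 0.4231 -0.5418 tcp 0.3458 -0.5476
B slot mouth pred (u .4075,p -.547) [[356.01841107 284.09642556]
 [352.26979027 281.23173935]
 [366.33136465 277.67979043]
 [362.56071474 274.92397776]]
```

```bash
python3 - <<'E'
from h import *
st();p=np.array(get_obs()['eef_pos'])+[0,0,.0187];k=lambda a:p+(.0573-a)*u
im=patch('side',[k(.15),k(.16),k(.12)],14,12)
patch('side',[k(0)],12,12,im)
E
```

```text
t 15.85 p [ 0.4938 -0.4193  0.142 ] y [-0.296  0.955  0.001] z [-0.004 -0.001 -1.   ] F [-0.2  0.4 -1.1] T [0.   0.06 0.01] w 7.5 g 98.3
side [[287, 281], [282, 284], [303, 273]]
269 168 168 149 129 143 152 157 166 169 168 169 169 168 167 169 169 169 169 169 169 168 168 169 169 169 169 168 160 149
270 163 170 156 129 136 148 154 162 168 169 169 169 168 168 168 169 168 168 165 164 164 166 168 169 167 163 152 133 107
271 165 171 163 139 130 142 151 158 165 168 169 168 169 169 168 168 166 160 156 153 153 157 163 163 154 139 120  93  70
272 162 169 168 151 127 134 146 152 157 163 166 168 169 168 166 163 158 151 147 145 146 148 148 141 124 101  84  69  58
273 158 167 172 159 131 129 146 150 151 153 157 161 165 163 159 155 149 145 144 143 141 134 121 106  87  73  65  60  54
274 159 170 174 167 143 130 142 149 149 149 149 150 153 151 149 147 145 143 142 136 125 108  90  73  65  60  55  51  45
275 162 165 171 171 154 129 135 146 148 147 144 144 145 144 145 144 143 138 126 112  95  80  68  57  55  50  46  39  34
276 157 157 167 173 159 130 130 143 144 145 144 144 145 145 143 138 129 114  97  
[... 4026 characters left out ...]
6  32  32  33  61 122 162 169 168 168 168 168 168 168 169 168
249  16  10  14  24  44  73 104 114  86  44  31  34  33  61 121 163 168 168 168 168 168 168 168 168 169
250  15  31  51  76 101 127 147 142 102  48  30  33  32  61 122 163 169 168 168 168 168 167 168 168 168
251  49  79 109 133 148 158 164 151 105  49  31  33  33  60 122 163 169 168 168 168 168 168 168 168 168
252 106 132 151 161 166 168 167 151 104  49  33  33  31  62 123 163 169 168 168 168 168 168 168 168 168
253 149 160 166 167 168 169 167 151 104  50  30  33  34  66 125 163 170 168 168 168 167 168 168 168 168
254 167 168 169 168 168 169 167 152 105  50  32  34  34  69 127 164 170 168 168 168 168 168 168 168 168 
cols from 347
```

```bash
python3 - <<'E'
from h import *
im=cams.read_camera('side');st();p=np.array(get_obs()['eef_pos']);np.save('pics/side7.npy',im[:,:,::-1])
k=p+.0573*u+[0,0,.0187]
patch('side',[k-[0,0,.057]],9,9,im)
E
```

```text
t 15.95 p [ 0.4966 -0.4162  0.1433] y [-0.298  0.955  0.001] z [-0.002  0.001 -1.   ] F [ 0.3  0.6 -0.5] T [-0.01  0.02 -0.02] w 8.1 g 98.3
side [[359, 265]]
256 168 169 168 167 155 115  57  33  33  30  48  98 139 152 161 167 169 169 167
257 169 168 169 167 154 112  56  31  32  31  47  91 123 136 151 166 169 169 168
258 169 169 169 166 150 104  54  32  32  32  45  81 107 114 140 164 169 168 168
259 169 168 165 156 129  86  47  35  32  30  39  66  84  96 133 164 169 169 169
260 168 163 147 125  95  67  54  48  42  35  41  56  68  89 134 164 169 169 169
261 168 156 125  89  72  68  64  60  54  50  56  61  68  89 133 164 170 169 168
262 168 153 114  76  75  80  71  67  64  60  63  65  69  91 135 164 170 169 169
263 168 153 112  73  72  78  71  68  67  66  66  65  69  94 136 165 169 169 169
264 168 153 112  71  66  72  68  68  67  65  66  67  68  96 137 165 169 168 169
265 167 153 110  70  66  70  69  68  66  65  66  65  69  96 138 164 169 168 168
266 168 152 109  71  66  69  69  68  67  64  64  66  70 100 140 164 169 168 168
267 168 152 109  70  65  69  69  68  67  65  66  65  75 110 148 166 168 168 168
268 169 153 109  70  65  68  69  67  65  63  66  74  92 126 156 167 168 167 168
269 175 160 112  70  64  68  67  65  65  69  82 100 119 140 157 168 169 165 169
270 179 164 115  70  64  68  67  69  78  93 111 128 136 143 151 161 168 171 176
271 165 159 119  75  65  69  77  89 108 124 133 140 142 143 146 150 158 169 178
272 132 143 125  96  82  87 102 118 133 140 142 142 141 141 140 144 148 157 167
273 116 131 132 121 110 114 126 136 142 144 144 142 138 134 132 139 143 147 153
274 122 128 131 129 124 126 133 136 140 141 140 139 135 130 130 136 139 141 146 
cols from 350
```

Call:
arm_command --rows '[[[5, 0, 0, -0.1, 0], [5, 0, 0, -0.1, 0], [5, 0, 0, -0.1, 0], [5, 0, 0, 0, 0], [5, 0, 0, 0, 0], [5, 0, 0, 0, 0], [5, 0, 0, 0, 0], [5, 0, 0, 0, 0], [5, 0, 0, 0, 0], [5, 0, 0, 0, 0]]]'

```text
t: 17.2
eef_pos: [0.4977, -0.416, 0.1255]
tool_rot: [0.0, -0.152, 0.988, -0.0]
contact_force: [-0.1, 0.2, -1.7]
gripper_width: 0.092
grasp_force: 98.3
```

```bash
python3 - <<'E'
from h import *
st();p=np.array(get_obs()['eef_pos']);im=cams.read_camera('side');st()
k=p+.0573*u+[0,0,.0187-.064]
Q=cams.camera_params('side')
print(proj(Q,[k-.012*u-.004*pn,k+.012*u-.004*pn,k-.012*u-.004*pn+[0,0,.025],k+.012*u-.004*pn+[0,0,.025]]))
patch('side',[k+[0,0,.012],k+(.0573-.16)*0*u],10,13,im)
kk=p+[0,0,.0187]-.0957*u
print(proj(Q,[kk-.007*u+[0,0,b]-.004*pn for b in(-.012,.012)]))
patch('side',[kk],11,9,im)
E
```

```text
t 17.2 p [ 0.4977 -0.416   0.1255] y [-0.3    0.954 -0.   ] z [ 0. -0. -1.] F [-0.1  0.2 -1.7] T [-0.03 -0.03 -0.  ] w 7.9 g 98.3
t 17.25 p [ 0.4976 -0.4159  0.1255] y [-0.3    0.954  0.   ] z [-0.  0. -1.] F [-0.2 -0.5 -1.7] T [-0.03 -0.04 -0.02] w 8.1 g 98.3
[[355.84368607 279.72708561]
 [365.40661033 273.85380047]
 [356.03365943 269.09338233]
 [365.76095591 263.30240942]]
side [[359, 271], [359, 276]]
258 121 143 157 166 168 168 153 106  51  32  33  35  70 127 165 170 170 170 170 169 169
259 157 166 169 170 170 168 152 104  49  32  33  34  69 127 164 170 170 169 169 170 169
260 169 171 170 170 170 167 150  96  45  32  34  34  69 128 165 170 170 169 169 170 169
261 170 169 170 170 171 168 148  92  38  33  33  34  68 125 162 169 170 170 170 170 170
262 170 169 170 170 171 168 149  91  39  32  32  35  65 114 149 161 166 169 170 170 170
263 170 169 170 170 170 168 150  91  40  32  33  35  61 103 130 142 156 167 169 170 170
264 169 169 170 170 171 167 146  89  40  32  34  34  59  93 112 123 150 166 170 169 169
265 169 170 170 169 166 157 126  74  38  35  32  32  49  75  91 115 149 167 
[... 2914 characters left out ...]
9  88 116 139
291  48  47  49  51  60  75  77  70  70  70  69  69  68  68  67  67  66  70  77  93 114 137 147
292  53  54  57  60  63  69  68  66  68  70  69  68  66  67  66  69  79  94 111 128 138 146 150
293  63  67  70  70  72  71  67  65  68  69  68  67  68  70  75  90 114 130 139 145 148 149 149
294  72  74  74  74  75  72  67  65  67  70  67  68  69  78  90 108 131 143 148 150 149 149 149
295  75  75  76  75  75  73  70  68  68  71  70  69  70  77  87  98 115 132 147 151 149 148 149
296  75  76  77  76  75  75  74  71  71  72  72  72  72  74  77  80  89 115 140 145 144 146 149
297  75  76  75  75  75  75  74  74  74  74  75  76  76  75  75  76  77  95 114 118 118 129 141 
cols from 277
```

Call:
arm_command --rows '[[[5, 0.023, -0.007, 0, 0], [5, 0, 0, -0.05, 0], [5, 0, 0, -0.05, 0], [5, 0, 0, -0.03, 0], [5, 0, 0, -0.03, 0], [5, 0, 0, -0.03, 0], [5, 0, 0, -0.03, 0], [5, 0, 0, 0, 0], [5, 0, 0, 0, 0], [5, 0, 0, 0, 0]]]'

```text
t: 18.5
eef_pos: [0.4994, -0.416, 0.1121]
tool_rot: [0.0, -0.152, 0.988, 0.0]
contact_force: [2.8, 0.7, -3.1]
gripper_width: 0.089
grasp_force: 98.2
```

```bash
python3 - <<'E'
from h import *
st()
E
```

```text
t 18.5 p [ 0.4994 -0.416   0.1121] y [-0.3    0.954  0.   ] z [ 0.  0. -1.] F [ 2.8  0.7 -3.1] T [ 0.17 -0.61 -0.01] w 7.6 g 98.2
```

Call:
arm_command --rows '[[[5, 0.013, 0.004, -0.03, 0], [5, 0, 0, -0.04, 0], [5, 0, 0, -0.04, 0], [5, 0, 0, -0.04, 0], [5, 0, 0, -0.04, 0], [5, 0, 0, -0.03, 0], [5, 0, 0, -0.03, 0], [5, 0, 0, 0, 0], [5, 0, 0, 0, 0], [5, 0, 0, 0, 0]]]'

```text
t: 19.75
eef_pos: [0.4997, -0.4161, 0.0972]
tool_rot: [-0.0, -0.152, 0.988, 0.0]
contact_force: [0.1, -0.3, -2.4]
gripper_width: 0.095
grasp_force: 98.4
```

```bash
python3 - <<'E'
from h import *
st()
E
```

```text
t 19.75 p [ 0.4997 -0.4161  0.0972] y [-0.3    0.954  0.   ] z [-0.  0. -1.] F [ 0.1 -0.3 -2.4] T [ 0.04 -0.09  0.01] w 8.1 g 98.4
```

Call:
arm_command --rows '[[[5, 0, 0, -0.02, 0], [5, 0, 0, -0.02, 0], [5, 0, 0, -0.02, 0], [5, 0, 0, -0.01, 0], [5, 0, 0, 0, 0], [5, 0, 0, 0, 0], [5, 0, 0, 0, 0], [5, 0, 0, 0, 0], [5, 0, 0, 0, 0], [5, 0, 0, 0, 0]]]'

```text
t: 21.0
eef_pos: [0.4994, -0.4171, 0.0944]
tool_rot: [0.0, -0.151, 0.988, -0.0]
contact_force: [-3.3, 1.1, 9.0]
gripper_width: 0.097
grasp_force: 99.8
```

```bash
python3 - <<'E'
from h import *
st()
E
```

```text
t 21.0 p [ 0.4994 -0.4171  0.0944] y [-0.299  0.954 -0.001] z [ 0.001 -0.001 -1.   ] F [-3.3  1.1  9. ] T [0.32 0.49 0.12] w 8.3 g 99.8
```

Call:
arm_command --rows '[[[5, -0.02, 0.073, 0, -1], [5, -0.014, 0.075, 0, -1], [5, -0.008, 0.0755, 0, -1], [5, -0.002, 0.076, 0, -1], [5, 0.004, 0.076, 0, -1], [5, 0.01, 0.075, 0, -1], [5, 0.0165, 0.0745, 0, -1], [5, 0.022, 0.073, 0, -1], [5, 0.028, 0.071, 0, -1], [5, 0.033, 0.068, 0, -1]]]'

```text
t: 22.25
eef_pos: [0.5031, -0.3724, 0.0944]
tool_rot: [-0.0, 0.246, 0.969, -0.0]
contact_force: [-4.9, 2.6, 11.9]
gripper_width: 0.093
grasp_force: 100.3
```

```bash
python3 - <<'E'
from h import *
st()
E
```

```text
t 22.25 p [ 0.5031 -0.3724  0.0944] y [ 0.477  0.879 -0.   ] z [-0. -0. -1.] F [-4.9  2.6 11.9] T [0.46 0.9  0.62] w 8.0 g 100.3
```

Call:
arm_command --rows '[[[5, 0.0286, 0.0493, 0, -0.75], [5, 0.0315, 0.0473, 0, -0.75], [5, 0.0343, 0.0455, 0, -0.75], [5, 0.037, 0.0434, 0, -0.75], [5, 0.0396, 0.0411, 0, -0.75], [5, 0.0419, 0.0386, 0, -0.75], [5, 0.0442, 0.0361, 0, -0.75], [5, 0.0461, 0.0332, 0, -0.75], [5, 0.0482, 0.0305, 0, -0.75], [5, 0.0499, 0.0275, 0, -0.75]]]'

```text
t: 23.5
eef_pos: [0.5274, -0.3477, 0.0944]
tool_rot: [-0.001, 0.521, 0.854, 0.001]
contact_force: [-6.9, 6.2, 14.6]
gripper_width: 0.095
grasp_force: 100.7
```

```bash
python3 - <<'E'
from h import *
st()
E
```

```text
t 23.5 p [ 0.5274 -0.3477  0.0944] y [0.889 0.457 0.   ] z [-0.001  0.002 -1.   ] F [-6.9  6.2 14.6] T [1.06 1.21 0.37] w 8.1 g 100.7
```

Call:
arm_command --rows '[[[5, 0.017, 0.0085, 0, -0.25], [5, 0.017, 0.0083, 0, -0.25], [5, 0.017, 0.008, 0, -0.25], [5, 0.017, 0.0078, 0, -0.25], [5, 0, 0, 0, 0], [5, 0, 0, 0, 0], [5, 0, 0, 0, 0], [5, 0, 0, 0, 0], [5, 0, 0, 0, 0], [5, 0, 0, 0, 0]]]'

```text
t: 24.75
eef_pos: [0.5317, -0.3456, 0.0944]
tool_rot: [-0.001, 0.554, 0.833, 0.001]
contact_force: [-5.1, 6.4, 14.4]
gripper_width: 0.095
grasp_force: 100.7
```

```bash
python3 - <<'E'
from h import *
st()
E
```

```text
t 24.75 p [ 0.5317 -0.3456  0.0944] y [0.922 0.386 0.001] z [-0.     0.003 -1.   ] F [-5.1  6.4 14.4] T [1.12 1.11 0.33] w 8.1 g 100.7
```

Call:
arm_command --rows '[[[5, 0.0175, 0.0072, 0, -0.25], [5, 0.0175, 0.007, 0, -0.25], [5, 0.0178, 0.0066, 0, -0.25], [5, 0.0178, 0.0062, 0, -0.25], [5, 0, 0, 0, 0], [5, 0, 0, 0, 0], [5, 0, 0, 0, 0], [5, 0, 0, 0, 0], [5, 0, 0, 0, 0], [5, 0, 0, 0, 0]]]'

```text
t: 26.0
eef_pos: [0.5361, -0.3439, 0.0944]
tool_rot: [-0.001, 0.587, 0.81, 0.001]
contact_force: [-5.5, 7.3, 14.5]
gripper_width: 0.093
grasp_force: 100.7
```

```bash
cat >>h.py <<'E'
def mom():
    o=get_obs();p=np.array(o['eef_pos'])-[.5538,-.4001,0];F=o['contact_force'];return np.degrees(np.arctan2(p[1],p[0])),p[0]*F[1]-p[1]*F[0]+o['torque'][2]
E
python3 - <<'E'
from h import *
st();print(mom())
E
```

```text
t 26.0 p [ 0.5361 -0.3439  0.0944] y [0.95  0.312 0.001] z [-0.     0.003 -1.   ] F [-5.5  7.3 14.5] T [1.13 1.07 0.32] w 8.0 g 100.7
(np.float64(107.52244086200932), np.float64(0.5037046168347709))
```

Call:
arm_command --rows '[[[5, 0.018, 0.0058, 0, -0.25], [5, 0.0181, 0.0055, 0, -0.25], [5, 0, 0, 0, 0], [5, 0, 0, 0, 0], [5, 0.0182, 0.0052, 0, -0.25], [5, 0.0183, 0.0048, 0, -0.25], [5, 0, 0, 0, 0], [5, 0, 0, 0, 0], [5, 0, 0, 0, 0], [5, 0, 0, 0, 0]]]'

```text
t: 27.25
eef_pos: [0.5388, -0.3429, 0.0943]
tool_rot: [-0.002, 0.618, 0.786, 0.0]
contact_force: [-8.6, 6.7, 16.3]
gripper_width: 0.09
grasp_force: 103.1
```

```bash
python3 - <<'E'
from h import *
st();print(mom())
E
```

```text
t 27.25 p [ 0.5388 -0.3429  0.0943] y [ 0.972  0.236 -0.002] z [-0.003  0.003 -1.   ] F [-8.6  6.7 16.3] T [1.14 1.98 1.18] w 7.7 g 103.1
(np.float64(104.68070344950958), np.float64(1.5692293910222461))
```

Call:
arm_command --rows '[[[5, -0.018, -0.005, 0, 0.25], [5, -0.018, -0.0052, 0, 0.25], [5, -0.018, -0.0055, 0, 0.25], [5, 0, 0, 0, 0], [5, 0, 0, 0.05, 0], [5, 0, 0, 0.1, 0], [5, 0, 0, 0.15, 0], [5, 0, 0, 0.2, 0], [5, 0, 0, 0.3, 0], [5, 0, 0, 0.3, 0]]]'

```text
t: 28.5
eef_pos: [0.5377, -0.3446, 0.1607]
tool_rot: [0.0, 0.595, 0.803, 0.0]
contact_force: [-1.1, 0.3, -1.5]
gripper_width: 0.093
grasp_force: 101.4
```

Call:
arm_command --rows '[[[5, 0, 0, 0.15, 0], [5, 0, 0, 0, 0], [5, 0, 0, 0, 0], [5, 0, 0, 0, 0], [5, 0, 0, 0, 0], [5, 0, 0, 0, 0], [5, 0, 0, 0, 0], [5, 0, 0, 0, 0], [5, 0, 0, 0, 0], [5, 0, 0, 0, 0]]]'

```text
t: 29.75
eef_pos: [0.5375, -0.3444, 0.1681]
tool_rot: [0.0, 0.595, 0.804, 0.0]
contact_force: [0.7, -1.0, -1.7]
gripper_width: 0.093
grasp_force: 101.4
```

```bash
python3 - <<'E'
from h import *
st()
n=cams.read_camera('side');np.save('pics/side9.npy',n[:,:,::-1]);patch('side',[.5523,-.3998,.072],13,10,n)
n=cams.read_camera('scene');np.save('pics/scene9.npy',n[:,:,::-1])
E
```

```text
t 29.75 p [ 0.5375 -0.3444  0.1681] y [0.957 0.291 0.   ] z [ 0.  0. -1.] F [ 0.7 -1.  -1.7] T [-0.05  0.04 -0.04] w 8.0 g 101.4
side [[359, 279]]
269 135 129 124 120 117 117 114 113 116 116 112 107 111 121 127 132 142 150 155 156 154 153 158 161 163 163 163
270 111 100  95  92  86  86  87  96 108 114 119 119 121 121 122 123 128 136 142 148 151 151 156 160 160 160 160
271  70  62  61  63  68  79  92 109 119 121 123 123 122 122 122 123 124 125 129 135 143 150 155 158 158 158 157
272  31  28  28  39  57  81 106 120 124 124 122 123 122 123 123 123 122 121 122 124 129 137 144 151 154 154 147
273   9   9  24  36  54  76 101 118 123 122 123 123 123 123 124 124 123 122 121 121 122 125 130 137 140 135 116
274  10  25  35  49  58  64  81 103 116 120 119 120 123 123 123 123 122 121 121 121 120 120 120 123 125 117  93
275  23  40  52  58  58  59  64  80 101 109 107 112 117 120 121 121 121 121 120 120 121 119 120 121 120 118 108
276  42  59  70  69  60  55  55  63  80  90  85  92 104 112 116 118 120 119 120 120 120 120 121 120 122 120 118
277  73  88 102  96  78  66  58  59  67  72  68  71  82  
[... 713 characters left out ...]
2 120 114  97
284  69  81  99 114 127 136 140 141 141 140 139 138 136 131 125 114 105  96  93 104 116 121 122 120 113  98  79
285  65  66  72  82  99 118 131 138 140 140 139 139 139 140 136 132 128 123 116 120 122 122 119 110  95  77  65
286  67  65  64  66  75  89 104 119 130 137 140 140 142 139 131 124 129 132 132 133 130 121 106  88  73  65  62
287  66  65  64  64  65  68  76  90 107 125 137 141 140 134 115  99 107 120 131 136 131 111  86  69  63  63  62
288  64  65  65  65  64  64  64  67  79  99 118 130 137 134 116  91  81  91 110 119 113  91  68  61  62  62  63
289  65  64  65  65  64  64  63  64  66  74  88 105 118 127 126 117 100  83  81  87  81  68  62  62  63  63  63 
cols from 346
```

```bash
python3 - <<'E'
from h import *
for n,box,f in(('side',(352,274,368,286),'side9'),('side',(352,274,368,286),'side5')):
    Q=cams.camera_params(n);g=cv2.cvtColor(np.load(f'pics/{f}.npy'),cv2.COLOR_BGR2GRAY).astype(float);x0,y0,x1,y1=box
    y,x=np.mgrid[y0:y1,x0:x1];w=np.clip((105-g[y0:y1,x0:x1])/40,0,1)
    # keep connected blob near the centre
    l,m=cv2.connectedComponents((w>.2).astype(np.uint8));k=m[280-y0,360-x0] or m[279-y0,360-x0];w=w*(m==k)
    X=np.array([onz(Q,a,b,.071)[:2] for a,b in zip(x.ravel(),y.ravel())]);W=w.ravel()
    mu=(W[:,None]*X).sum(0)/W.sum();c=(W[:,None]*(X-mu)).T@(X-mu)/W.sum();e,v=np.linalg.eigh(c);print(n,f,mu,np.degrees(np.arctan2(v[1,1],v[0,1])),np.sqrt(e)*1e3)
E
```

```text
side side9 [ 0.55114217 -0.39815071] 117.86588172555925 [3.12809159 8.49795756]
side side5 [ 0.55307519 -0.40035699] -164.55589736023427 [2.2364338  6.79291961]
```

Call:
arm_command --rows '[[[5, 0.015, 0.3, 0, 1], [5, 0.02, 0.4, 0, 1], [5, 0.02, 0.4, 0, 1], [5, 0.02, 0.4, 0, 1], [5, 0.02, 0.4, 0, 1], [5, 0.02, 0.4, 0, 1], [5, 0.02, 0.4, 0, 1], [5, 0.02, 0.4, 0, 1], [5, 0.02, 0.35, 0, 1], [5, 0, 0.21, 0, 1]]]'

```text
t: 31.1
eef_pos: [0.5482, -0.1231, 0.168]
tool_rot: [-0.0, 0.233, 0.973, 0.0]
contact_force: [-1.5, 0.4, -1.5]
gripper_width: 0.094
grasp_force: 101.4
```

Call:
arm_command --rows '[[[5, 0, 0, 0, 0.74], [5, 0, 0, 0, 0.74], [5, 0, 0, -0.2, 0], [5, 0, 0, -0.2, 0], [5, 0, 0, 0, 0], [5, 0, 0, 0, 0], [5, 0, 0, 0, 0], [5, 0, 0, 0, 0], [5, 0, 0, 0, 0], [5, 0, 0, 0, 0]]]'

```text
t: 32.35
eef_pos: [0.548, -0.1248, 0.1442]
tool_rot: [0.0, 0.177, 0.984, 0.0]
contact_force: [-0.1, 0.1, -1.8]
gripper_width: 0.092
grasp_force: 101.4
```

```bash
python3 - <<'E'
from h import *
st();p=np.array(get_obs()['eef_pos']);print('s',p@r-.5555,'n',p@nn)
im=cams.read_camera('side');np.save('pics/side10.npy',im[:,:,::-1]);g=p+[0,0,.0187]
Q=cams.camera_params('side');k=lambda a:g+(.0573-a)*r
print(proj(Q,[k(.16)+[0,0,b] for b in(-.012,.012)]))
print(proj(Q,[k(c)-[0,0,.064] for c in(-.012,.012)]))
patch('side',[k(.15)],10,8,im);patch('side',[k(0)-[0,0,.055]],9,9,im)
E
```

```text
t 32.35 p [ 0.548  -0.1248  0.1442] y [0.349 0.937 0.   ] z [ 0.  0. -1.] F [-0.1  0.1 -1.8] T [0.04 0.04 0.  ] w 7.9 g 101.4
s 0.0015676083487484727 n 0.07499669790805465
[[259.49561483 179.36336739]
 [258.33137915 169.90529903]]
[[335.55377861 196.41702844]
 [325.29741946 196.7782638 ]]
side [[263, 175]]
167  55  64  84 104 112 113 113 112 107 102 101 110 116 119 120 121 119 116 112 108 107
168  53  57  70  91 107 113 113 112 111 104 100 101 105 107 107 107 107 107 106 106 106
169  53  55  59  75  98 110 110 109 102  91  87  87  88  89  87  89  97 109 111 111 111
170  54  54  56  64  83  95  90  87  82  71  68  69  70  69  69  73  90 109 113 113 113
171  53  54  55  59  68  76  73  68  68  66  66  65  67  65  64  70  87 105 109 108 108
172  53  53  56  56  60  66  67  67  68  68  68  68  68  67  68  69  75  82  83  83  82
173  52  54  54  55  58  63  68  68  69  70  67  69  69  67  69  67  61  53  47  46  47
174  51  53  54  55  57  62  68  69  69  68  69  67  68  67  68  65  53  37  30  31  30
175  50  53  53  54  56  64  69  70  69  68  68  69  67  68  68  62  47  32  29  28  27

[... 1571 characters left out ...]
7  67  67  67  68  69  86 126 155 159 159 159
195 106 113 132 139 109  76  67  67  66  64  65  67  69  86 125 154 160 159 159
196 124 127 136 136 111  82  74  76  78  79  80  80  82  97 131 155 159 158 159
197 120 121 131 139 132 111 105 111 117 119 119 119 119 130 146 157 159 159 159
198  90  94 116 141 150 145 141 144 148 149 147 148 148 151 156 158 159 159 158
199  67  76 108 142 158 158 157 158 157 158 158 158 159 158 159 159 159 159 158
200  72  80 109 142 157 160 160 159 159 159 159 159 159 159 159 158 158 159 159
201  77  85 105 137 156 159 159 159 159 159 159 159 159 159 158 159 159 158 158
202  78  82 102 134 155 159 159 158 159 158 159 159 158 159 159 159 159 159 159 
cols from 321
```

Call:
arm_command --rows '[[[5, 0, 0, -0.2, 0], [5, 0, 0, -0.25, 0], [5, 0, 0, -0.25, 0], [5, 0, 0, -0.2, 0], [5, 0, 0, -0.12, 0], [5, 0, 0, -0.1, 0], [5, 0, 0, -0.07, 0], [5, 0, 0, 0, 0], [5, 0, 0, 0, 0], [5, 0, 0, 0, 0]]]'

```text
t: 33.65
eef_pos: [0.5491, -0.1237, 0.0724]
tool_rot: [0.001, 0.177, 0.984, 0.0]
contact_force: [4.1, 4.5, -2.6]
gripper_width: 0.094
grasp_force: 102.1
```

```bash
python3 - <<'E'
from h import *
st()
E
```

```text
t 33.65 p [ 0.5491 -0.1237  0.0724] y [0.348 0.938 0.001] z [ 0.001  0.001 -1.   ] F [ 4.1  4.5 -2.6] T [ 0.92 -0.63  0.21] w 8.0 g 102.1
```

Call:
arm_command --rows '[[[5, 0.004, 0.012, 0, 0], [10, 0, 0, 0, 0], [14, 0, 0, 0, 0], [25, 0, 0, 0, 0], [60, 0, 0, 0, 0], [60, 0, 0, 0, 0], [60, 0, 0, 0, 0], [60, 0, 0, 0.2, 0], [60, 0, 0, 0.5, 0], [60, 0, 0, 0.8, 0]]]' --newtons 20

```text
t: 34.9
eef_pos: [0.5474, -0.124, 0.1634]
tool_rot: [-0.001, 0.178, 0.984, -0.0]
contact_force: [1.3, -0.2, 0.9]
gripper_width: 0.704
grasp_force: 0.0
```

Call:
arm_command --rows '[[[60, 0, 0, 0.8, 0], [60, 0, 0, 0.5, 0], [60, 0, 0, 0, 0], [60, 0, 0, 0, 0], [60, 0, 0, 0, 0], [60, 0, 0, 0, 0], [60, 0, 0, 0, 0], [60, 0, 0, 0, 0], [60, 0, 0, 0, 0], [60, 0, 0, 0, 0]]]'

```text
t: 36.15
eef_pos: [0.5483, -0.1241, 0.2407]
tool_rot: [0.0, 0.177, 0.984, 0.0]
contact_force: [0.2, 0.7, -0.1]
gripper_width: 0.703
grasp_force: 0.0
```

```bash
python3 - <<'E'
from h import *
st();im=cams.read_camera('side');Q=cams.camera_params('side')
k=lambda a:C+[0,0,.09]+(.0588-a)*r
print(proj(Q,[k(.16)+[0,0,b] for b in(-.012,.012)]),proj(Q,[k(c)-[0,0,.064] for c in(-.012,.012)]))
patch('side',[k(.15)],10,8,im);patch('side',[k(0)-[0,0,.055]],9,9,im)
# bystanders / carousel: change vs start
a=np.load('pics/side0.npy').astype(int);b=im[:,:,::-1].astype(int)
for nm,(x0,y0,x1,y1) in dict(box=(256,255,286,297),tape=(338,210,380,238),pip=(375,243,418,292)).items(): print(nm,np.abs(a-b)[y0:y1,x0:x1].mean().round(1))
E
```

```text
t 36.15 p [ 0.5483 -0.1241  0.2407] y [0.349 0.937 0.   ] z [ 0.  0. -1.] F [ 0.2  0.7 -0.1] T [0.03 0.02 0.04] w 60.1 g 0.0
[[262.8822543  206.31496231]
 [261.8094814  197.59261287]] [[335.87864138 221.91938099]
 [326.02206865 222.27386718]]
side [[267, 202]]
194 112  92  86  72  56  50  51  52  55  59  65  65  65  64  66  65  64  65  65  66  64
195 131 107  92  82  66  51  50  50  53  59  64  66  64  64  65  65  65  65  63  64  64
196 149 131 107  90  75  57  53  55  55  59  65  65  66  65  65  64  64  65  63  63  63
197 157 149 131 110  92  70  62  62  61  64  65  66  65  66  64  63  63  64  64  64  63
198 157 156 151 140 121  83  65  64  64  67  64  65  66  66  67  65  65  64  64  62  63
199 158 158 158 154 135  90  65  65  66  66  67  67  66  68  69  65  62  60  60  61  60
200 158 158 158 156 138  94  69  68  68  68  67  67  67  68  67  62  52  49  48  48  48
201 158 157 158 156 140  97  69  67  69  68  67  68  68  67  64  55  38  34  35  35  35
202 158 158 158 156 140 101  70  67  68  67  68  69  69  67  63  49  35  28  27  28  28
203 158 158 159 157 143 106  74  68  69  68  69
[... 1550 characters left out ...]
143 156 158 158 158
221  78  83 105 117  91  70  66  65  67  69  71  71  79 104 133 149 155 157 155
222  76  82 103 115 101  84  81  83  86  91  91  93 103 117 134 142 146 147 146
223  77  82 104 121 118 115 115 114 115 116 114 115 125 131 137 138 140 139 138
224  77  82 104 126 129 127 127 128 128 127 127 125 134 138 138 137 138 138 136
225  77  80 102 125 130 130 131 130 130 130 131 130 136 139 138 138 138 138 136
226  77  79  96 118 127 128 127 125 125 125 126 128 136 137 137 138 138 138 137
227  77  78  89 101 111 115 105 100 100 101 103 116 134 138 137 137 137 138 137
228  77  77  77  78  84  88  77  70  76  81  88 108 130 138 137 137 137 138 137 
cols from 322
box 3.5
tape 17.9
pip 4.8
```

```bash
python3 -c "
from h import *
print(job.hand_in())"
```

```text
the job is handed in; nothing more can be done
None
```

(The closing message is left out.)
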